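# Press down the keeper pot's sprung plate and close it

## Task

Using the wooden tamper, press the sprung inner plate of the round aluminium keeper pot squarely down until it is fully home and level. Then stand the tamper upright in the middle of the blue serving plate and seat the pot's knobbed lid on its rim, without knocking the other things about.

Things in the scene. Friction and masses are not known exactly. Their poses are not given: they have to be found in the camera images.
- pot_rim (a point): Keeper pot: round aluminium sufuria, 150 mm across, 144 mm inside, fixed to the counter on a dark wooden disc 164 mm across; rim 112 mm above the counter. The point is the centre of its open mouth at rim height, z up.
- plate_top (a point): Round flat steel plate with a dark rubber edge, 128 mm across, inside the keeper pot; the point is the centre of its upper face, z its normal. It starts cocked (4 to 9 degrees) and rocks freely about its centre, at most 7 degrees about each of two axes; it stays as tilted as it is left, so the tamper's flat foot must level it. Level means z vertical.
- follower (a joint): How far the plate has been pushed down, m: 0 = up (centre of upper face 8 mm below the rim), 0.030 = fully home on a hard stop (38 mm below the rim). It starts between 0 and 0.006. A light spring and a gripping edge resist with about 6 N at first and 9 N at the bottom; the gripping edge keeps it where it is left.
- tamper_mid (a point): Wooden tamper standing on the counter, 125 mm tall, 0.2 to 0.45 kg: flat round foot 90 mm across, 18 mm thick; neck 26 mm across; from 50 mm up to its top a square grip 34 x 34 mm, faces across this frame's x and y. The point is on its axis, 62.5 mm above the underside; z runs up the axis. (The wooden tool with a narrower foot and round handle is a pestle.)
- lid_mid (a point): Lid of the keeper pot, right way up on the counter, 55 mm tall, 0.25 kg: aluminium flange 160 mm across, 5 mm thick; under it a plug 128 mm across, 10 mm deep, that goes inside the pot; on top a round wooden knob 34 mm across, 40 mm tall. The point is on its axis, 27.5 mm above the underside, 17.5 mm above the flange's underside (which rests on the pot's rim when seated); z up.
- plate_floor (a point): Blue plastic serving plate, 190 mm across, rim 18 mm high, loose on the counter; flat floor 140 mm across. The point is the centre of its floor's upper face, 4 mm above the counter; z up.
- bowl_in (a point): Bystander: white plastic bowl, 150 mm across, 60 mm high; point on its inner floor. Leave it.
- mug: Bystander: white mug, 76 mm across, 85 mm high, handle on its +y side; origin at its underside. Leave it.
- jar: Bystander: amber glass jar with a steel cap, 64 mm across, 100 mm high; origin at its underside. Leave it.
- pestle: Bystander: standing wooden pestle, 64 mm across, 145 mm high; origin at its underside. Leave it.
- mwiko: Bystander: flat wooden mwiko paddle lying along its y axis, 295 mm long, 75 mm wide, 9 mm thick; origin on its underside, 65 mm from the handle end, which is its -y end. Leave it.
- ladle: Bystander: steel ladle lying along its y axis, 300 mm long, bowl 76 mm across and 30 mm high at its +y end; origin on the counter under its handle, 85 mm from the handle end. Leave it.
- small_lid: Bystander: small aluminium lid, 96 mm across, 22 mm high with its knob; origin at its underside. Leave it.
Mind the look-alikes: they are no part of the job. Leave any orange or yellow look-alike of the part that bears lid_mid alone. What is shaped like the part that bears tamper_mid but turquoise is not meant.

How it is judged:
By the outcome, as a careful person would: the job done as asked, in the order asked, and still so for the second after the job is handed in, with the robot touching nothing.
It also fails if it takes over 72 s, if anything falls off the work surface, if the arm or the gripper's body presses on something with over 40 N, if the wrist force passes 120 N, or if a joint passes its speed limit or range.

## Robot

A 6-joint arm with a two-finger parallel gripper is mounted at the origin on the work surface. World frame = base frame: x ahead of the robot, y to its left, z up, the work surface at z = 0. Lengths are in mm, angles in rad, forces in N, time in s.
With the tool pointing down it reaches from about 375 to 900 mm from the base axis. Payload 3.1 kg.
Tool frame: the origin (TCP) lies at the very end of the fingers, on their centre line; the grasp point (between the pads) lies 19 mm behind it; z points along the fingers, y is the direction in which the jaws open and shut (so a half turn about z gives the same grasp; the last joint's range is limited). The gripper opens to 87 mm and grips with 3 to 60 N. Pads are 19 mm wide; open, the fingers measure 117 mm over their backs; the gripper's body (75 mm by 190 mm) begins 51 mm behind the grasp point.
Start: joints at [1.137, 0.527, 1.433, -0, 1.181, -0.178], TCP at [158.097, 604.65, 186.548] pointing down, gripper open.
Joint ranges: [-3.08, 3.08], [-0.75, 2.2], [0.22, 2.44], [-1.43, 4.57], [0, 2.65], [-2.85, 2.85]. Speed limits (rad/s): [2.79, 2.79, 3.14, 3.14, 3.14, 3.14].

## Interface

Orientations are given as [roll, pitch, yaw] about the fixed x, y, z axes, in that order (R = Rz(yaw) Ry(pitch) Rx(roll)).
In Python, from bench import * gives the robot as it stands. The module is installed in compiled form; this text tells all that it offers. Calls block until the motion is done:
- move_to(position, orientation): joint-space move of the TCP to a pose.
- line_to(position, orientation=None, rate=150): straight line of the TCP; orientation=None keeps the orientation; rate is the mean speed in mm/s.
- move_j(angles): joint-space move.
- move_gripper(opening, effort=None): finger opening in mm; effort is the grip in N (None keeps the last); returns when the fingers have stopped.
- pause(seconds).
- solve_ik(position, orientation): joint angles nearest the present ones, or None.
- snapshot(name): name is "scene" or "top" or "wrist"; returns (picture, depth): 384x512x3 uint8, blue, green, red; 384x512 float32, mm along the optical axis (not along the pixel's ray), 0 where there is no reading.
- camera_info(name): a dict with "fovy" (degrees; the focal length in pixels is half the picture's height over the tangent of half this angle, whatever the lens; pixels are square), "cx", "cy" (the principal point, pixels), "eye" and "attitude" of the camera in the world. Camera axes: x right, y down, z forward; pixel columns grow to the right and rows downward; lengths in mm; the calibration is good to about 2 mm. A picture is of the moment at which its call begins: read the wrist's pose just before it. camera_info takes no time and is no camera call; for the wrist camera it gives the pose at the moment of the call.
A pose or a line that the arm cannot do raises Unreachable and nothing moves.
- sign_off(): hands the job in, once; it reports no verdict.
Readings, each from a call of its own:
- get_t(): time.
- get_joint_positions(): joint angles.
- get_joint_velocities(): joint speeds.
- get_effort(): joint torques, N m.
- get_position(): TCP position.
- get_eef_rot(): TCP orientation.
- get_force(): force on the tool from outside, world axes, zero at the start.
- get_ft_torque(): the same for the moment, N m.
- get_opening(): finger opening in mm.
Only numpy, scipy, OpenCV 4.12 (cv2) and the standard library are available. Lean on these libraries where they do the work, as an engineer would, in place of code of your own. Each camera call takes 0.05 s, during which the arm holds its last target.

## Working session

There is one attempt and no reset: what is moved stays moved. The work goes in short steps, each a Python script; the robot and the scene stay as the last script left them, time stands still between calls to the robot, and variables do not carry over. Pictures are saved under pics/ and viewed, and the job is handed in when it is done.

```bash
mkdir -p pics; cat > h.py <<'E'
from bench import *
import numpy as np, cv2
from scipy.spatial.transform import Rotation as Ro
def cam(n):
    c=camera_info(n); f=192/np.tan(np.radians(c['fovy'])/2); return c,f
def Rm(a):
    a=np.array(a,float)
    if a.shape==(3,3): return a
    return Ro.from_euler('xyz',a).as_matrix()
def cloud(n,save=None):
    c,f=cam(n); im,d=snapshot(n)
    v,u=np.mgrid[0:384,0:512]
    P=np.stack([(u-c['cx'])/f*d,(v-c['cy'])/f*d,d],-1)@Rm(c['attitude']).T+np.array(c['eye'])
    P[d==0]=np.nan
    if save:
        cv2.imwrite(f'pics/{save}.png',im); np.savez(f'pics/{save}.npz',im=im,P=P,d=d)
    return im,d,P
E
python3 - <<'E'
from h import *
for n in('scene','top','wrist'):
    print(n,camera_info(n)); cloud(n,n+'0')
print(get_t(),get_force())
E
```

```text
scene {'fovy': 44.58836963081091, 'cx': 249.19878845272518, 'cy': 197.93655071671438, 'eye': array([1569.3342545 ,  253.08216138, 1272.67365894]), 'attitude': array([-2.39081426, -0.02018535,  1.84107397])}
top {'fovy': 43.3940909589214, 'cx': 258.9498881034363, 'cy': 195.48362670070605, 'eye': array([ 222.25603659,   -3.35001866, 1654.35450704]), 'attitude': array([-2.95707437,  0.00555649, -1.55755031])}
wrist {'fovy': 70.99348505019614, 'cx': 251.92286703709902, 'cy': 187.567851367258, 'eye': array([ 89.08254852, 623.54299536, 383.71916378]), 'attitude': array([2.87819304e+00, 2.74758160e-03, 1.31549765e+00])}
0.15 [-0.0753986  -0.55794316 -0.28717671]
```

```bash
python3 - <<'E'
import cv2
for n in('scene0','top0'):
    cv2.imwrite(f'pics/{n}b.png',cv2.resize(cv2.imread(f'pics/{n}.png'),(800,600),interpolation=cv2.INTER_CUBIC))
E
```

```text
(no output)
```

View pics/scene0b.png

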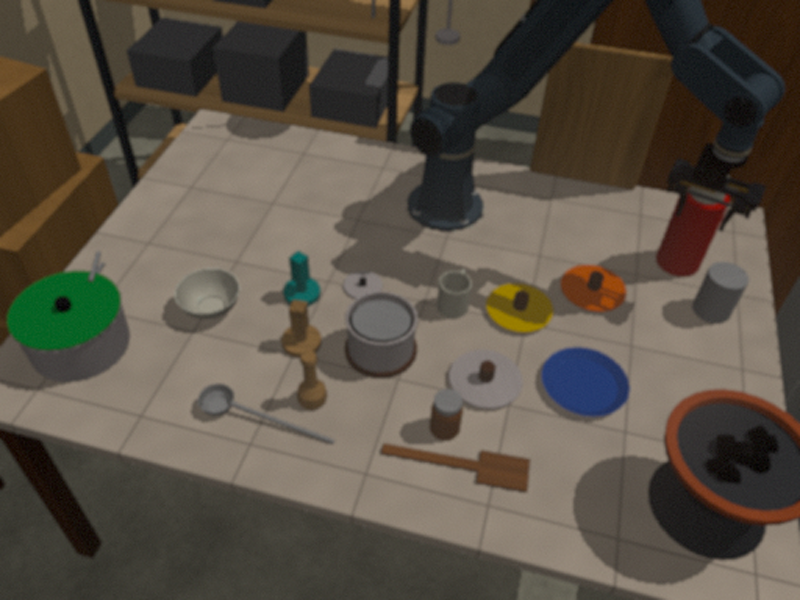

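View pics/top0b.png

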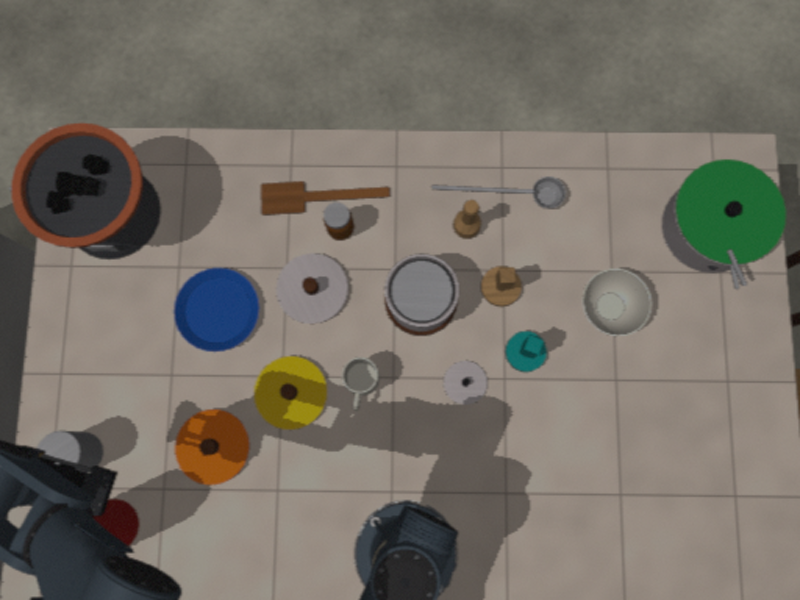

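In the top view (800x600 scale), the candidates for the tamper are the wooden wide-foot tool at (502,285), the pestle at (467,218) and the turquoise copy at (525,350). For the lid they are the silver one at (313,288), yellow (290,390), orange (212,447) and the small lid (465,381). I choose (502,285) and (313,288), and will check both in a crop and measure them.

```bash
python3 - <<'E'
import cv2,numpy as np
im=cv2.imread('pics/top0.png')
c=im[120:260,100:360]; cv2.imwrite('pics/topcrop.png',cv2.resize(c,None,fx=3,fy=3,interpolation=cv2.INTER_CUBIC))
Z=np.load('pics/top0.npz');P=Z['P']
k=.64
def show(n,x,y,r):
    u,v=int(x*k),int(y*k)
    q=P[v-r:v+r+1,u-r:u+r+1].reshape(-1,3); q=q[~np.isnan(q[:,0])]
    print(n,P[v,u].round(1))
    h=np.histogram(q[:,2],bins=np.arange(-10,160,5))
    print({int(a):int(b) for a,b in zip(h[1],h[0]) if b>3})
    return q
def circ(q,lo,hi):
    s=q[(q[:,2]>lo)&(q[:,2]<hi)]
    (c,r)=cv2.minEnclosingCircle(s[:,:2].astype(np.float32)); print('   ',lo,hi,len(s),'c',np.round(c,1),'r',round(r,1),'med',s.mean(0).round(1))
q=show('tamper',502,285,26);circ(q,12,25);circ(q,120,130)
q=show('lid',313,288,30);circ(q,10,20);circ(q,50,60)
q=show('pot',422,290,36);circ(q,106,118);circ(q,70,105)
q=show('plate',217,308,32);circ(q,-5,8);circ(q,12,30)
for n,x,y,lo,hi in [('pestle',467,218,10,170),('turq',525,350,10,150),('jar',339,220,60,120),('mug',360,375,50,100),('smalllid',465,381,5,40),('bowl',618,302,30,80),('yellow',290,390,8,30),('orange',212,447,8,30),('redcyl',118,522,50,300),('can',65,450,30,150)]:
    q=show(n,x,y,22);circ(q,lo,hi)
E
```

```text
tamper [ 559.6 -194.3  101.4]
{-10: 367, -5: 1010, 0: 748, 5: 122, 10: 118, 15: 161, 20: 66, 25: 5, 65: 9, 70: 6, 80: 6, 90: 5, 95: 5, 100: 8, 110: 8, 115: 19, 120: 58, 125: 30}
    12 25 316 c [ 575.5 -201.7] r 45.5 med [ 568.4 -196.6   17.2]
    120 130 88 c [ 574.8 -201.4] r 20.8 med [ 575.7 -201.5  124.1]
lid [556.6 209.1  60.5]
{-10: 326, -5: 875, 0: 759, 5: 334, 10: 682, 15: 514, 20: 97, 25: 5, 45: 16, 50: 33, 55: 29}
    10 20 1196 c [591.7 230.4] r 107.0 med [566.  218.8  14.5]
    50 60 62 c [565.1 218.9] r 17.6 med [565.1 218.2  54.5]
pot [548.2 -26.8  97.6]
{-10: 528, -5: 1479, 0: 1050, 5: 256, 10: 113, 15: 48, 20: 24, 25: 15, 30: 12, 35: 11, 40: 5, 45: 13, 50: 10, 55: 10, 60: 12, 65: 10, 70: 11, 75: 7, 80: 21, 85: 30, 90: 125, 95: 369, 100: 519, 105: 410, 110: 159, 115: 21}
    106 118 501 c [545.3 -23.7] r 78.0 med [559.8 -23.2 109.5]
    70 105 1082 c [546.4 -22.5] r 77.0 med [538.8 -24.   98.6]
plate [519.7 431.    3.8]
{-10: 325, -5: 1154, 0: 1365, 5: 725, 10: 371, 15: 203, 20: 41}
    -5 8 3029 c [522.2 434.1] r 163.5 med [521.  430.4   1.3]
    12 30 452 c [515.6 42
[... 1834 characters left out ...]
 [215.6 420.1  14.5]
redcyl [ 67.6 571.2 114.4]
{-10: 98, -5: 310, 0: 225, 5: 49, 10: 16, 15: 16, 20: 14, 25: 18, 30: 17, 35: 23, 40: 12, 45: 20, 50: 15, 55: 19, 60: 12, 65: 20, 70: 12, 75: 20, 80: 17, 85: 15, 90: 18, 95: 13, 100: 12, 105: 13, 110: 18, 115: 10, 120: 16, 125: 7, 130: 17, 135: 8, 140: 13, 145: 7, 150: 16}
    50 300 384 c [ 82.9 548.9] r 66.5 med [ 72.  573.7 121.7]
can [205.5 687.8 119.1]
{-10: 76, -5: 232, 0: 211, 5: 45, 10: 10, 15: 9, 20: 20, 25: 12, 30: 8, 35: 15, 40: 13, 45: 18, 50: 5, 55: 20, 60: 22, 65: 12, 70: 13, 75: 12, 80: 13, 85: 16, 90: 20, 95: 15, 100: 15, 105: 16, 110: 52, 115: 216, 120: 117, 125: 19}
    30 150 637 c [200.5 702.2] r 47.9 med [212.  684.6 101.6]
```

View pics/topcrop.png

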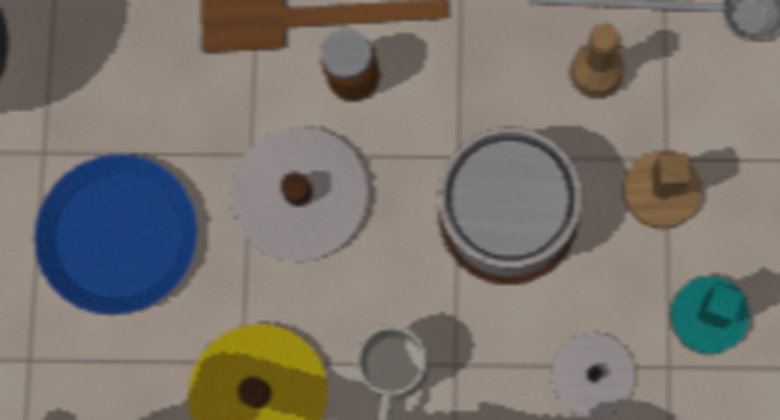

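```bash
python3 - <<'E'
from h import *
print(get_eef_rot(),get_position())
p=get_position(); line_to([p[0],p[1],320],rate=250)
o=[np.pi,0,0]
for yaw in (-np.pi/2,0,np.pi/2):
    for pos in ([575,-201.5,76],[545,-23,150],[516,430,80],[565,219,40]):
        print(round(yaw,2),pos,np.round(solve_ik(pos,[np.pi,0,yaw]),2) if solve_ik(pos,[np.pi,0,yaw]) is not None else None)
print(get_t())
E
```

```text
[-3.13992881e+00 -2.94874385e-04  2.88582111e+00] [157.83041059 604.08138672 185.80477932]
-1.57 [575, -201.5, 76] [-0.52  0.65  1.57 -0.    0.93  2.62]
-1.57 [545, -23, 150] None
-1.57 [516, 430, 80] [ 0.53  0.71  1.4   0.    1.03 -2.61]
-1.57 [565, 219, 40] None
0 [575, -201.5, 76] [-0.52  0.65  1.57 -0.    0.93  1.05]
0 [545, -23, 150] [-0.25  0.47  1.67 -0.    1.    1.32]
0 [516, 430, 80] [ 0.53  0.71  1.4  -0.    1.03  2.1 ]
0 [565, 219, 40] [ 0.19  0.7   1.6  -0.    0.85  1.76]
1.57 [575, -201.5, 76] [-0.52  0.65  1.57  0.    0.93 -0.52]
1.57 [545, -23, 150] [-0.25  0.47  1.67 -0.    1.   -0.25]
1.57 [516, 430, 80] [ 0.53  0.71  1.4  -0.    1.03  0.53]
1.57 [565, 219, 40] [ 0.19  0.7   1.6  -0.    0.85  0.19]
0.8333
```

```bash
python3 - <<'E'
from h import *
t=get_t();move_to([570,180,320],[np.pi,0,np.pi/2]); print(get_t()-t)
cloud('wrist','w1')
t=get_t();move_to([555,-150,320],[np.pi,0,np.pi/2]); print(get_t()-t)
cloud('wrist','w2'); print(get_t())
for n in('w1','w2'):
    cv2.imwrite(f'pics/{n}b.png',cv2.resize(cv2.imread(f'pics/{n}.png'),(800,600),interpolation=cv2.INTER_CUBIC))
E
```

```text
2.125
1.25
4.3083
```

View pics/w1b.png

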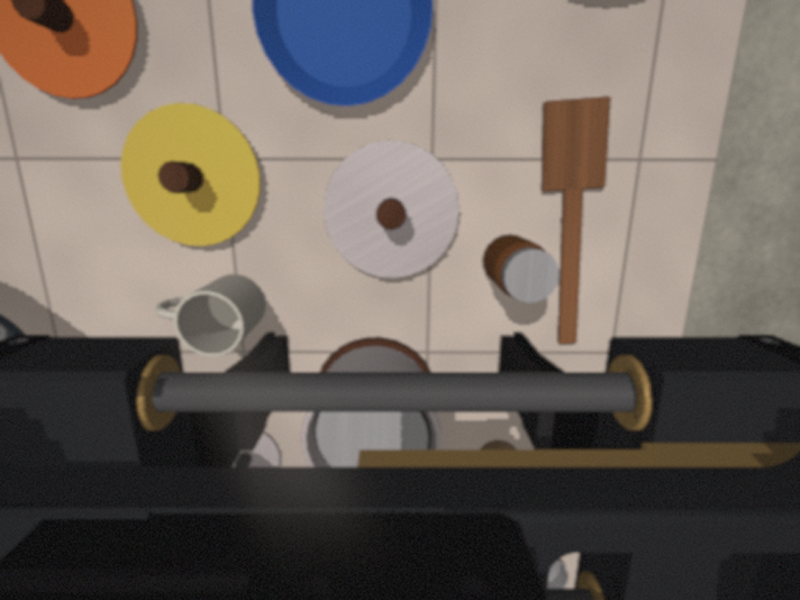

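View pics/w2b.png

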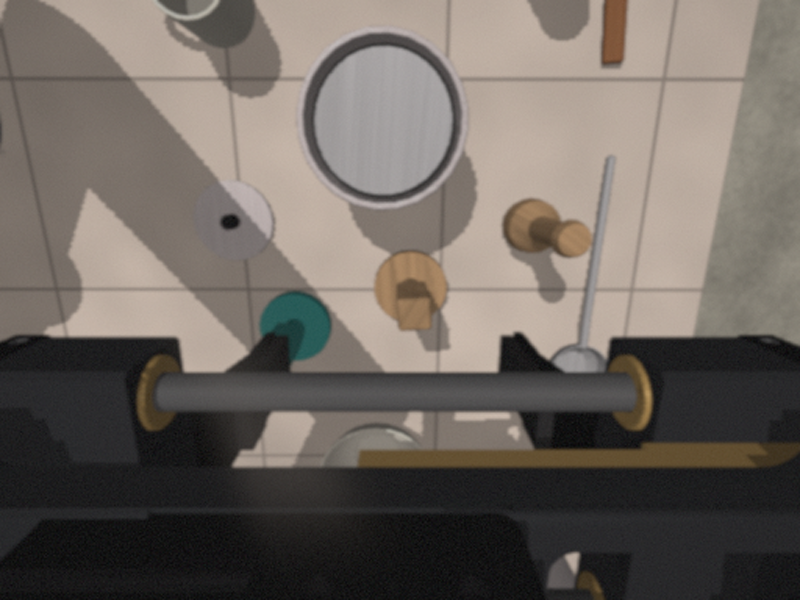

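The wrist view w1 shows the silver lid with its knob at (392,213). The w2 view shows the pot at (383,117) and the wide-footed, square-gripped tamper at (410,290). The turquoise copy is at (296,325) and the pestle at (545,230). Next I fit these from the depth data.

```bash
cat > m.py <<'E'
import cv2,numpy as np
from scipy.optimize import least_squares
def fitc(s,r=None):
    f=lambda p:np.hypot(s[:,0]-p[0],s[:,1]-p[1])-(r or p[2])
    o=least_squares(f,[*s[:,:2].mean(0),r or 50],loss='soft_l1').x; return o
def sel(P,c,rad,lo,hi):
    m=(np.hypot(P[...,0]-c[0],P[...,1]-c[1])<rad)&(P[...,2]>lo)&(P[...,2]<hi); return P[m],m
def hullfit(s):
    h=cv2.convexHull(s[:,:2].astype(np.float32)).reshape(-1,2); return fitc(h)
E
python3 - <<'E'
from m import *
P=np.load('pics/w2.npz')['P']; np.set_printoptions(suppress=True,precision=1)
s,_=sel(P,(575,-201.5),35,115,132); print('tamper top',len(s),s.mean(0),cv2.minAreaRect(s[:,:2].astype(np.float32)))
s,_=sel(P,(575,-201.5),60,13,23); print('foot',len(s),hullfit(s),s[:,2].mean())
s,_=sel(P,(545.5,-23.5),85,109,117); 
r=np.hypot(s[:,0]-545.5,s[:,1]+23.5); s=s[r>68]; print('rim',len(s),hullfit(s),fitc(s),s[:,2].mean())
s,_=sel(P,(545.5,-23.5),58,80,125); 
A=np.c_[s[:,:2]-[545.5,-23.5],np.ones(len(s))]; k=np.linalg.lstsq(A,s[:,2],rcond=None)[0]; print('plate',len(s),np.degrees(k[:2]),k[2])
P=np.load('pics/w1.npz')['P']
s,_=sel(P,(565,219),30,50,60); print('knob',len(s),hullfit(s),s.mean(0))
s,_=sel(P,(565,219),90,11,20); print('flange',len(s),hullfit(s),s[:,2].mean())
s,_=sel(P,(516,430),110,13,22); print('bplate',len(s),hullfit(s))
P=np.load('pics/top0.npz')['P']
s,_=sel(P,(516,430),110,12,23); print('bplate',len(s),hullfit(s),fitc(s))
s,_=sel(P,(516,430),66,-2,8); print('floor',len(s),s.mean(0))
s,_=sel(P,(545.5,-23.5),85,106,117); 
r=np.hypot(s[:,0]-545.5,s[:,1]+23.5); s=s[r>66]; print('rim top',len(s),hullfit(s),fitc(s))
E
```

```text
tamper top 475 [ 574.4 -202.5  124.1] ((574.5330810546875, -204.0772705078125), (34.031246185302734, 33.85852813720703), 3.224820137023926)
foot 1117 [ 574.4 -204.2   44.4] 17.889270818830386
rim 1543 [543.7 -26.2  77.5] [543.7 -26.5  74.3] 111.36544689557792
plate 5486 [6.1 0.3] 103.31317167283854
knob 306 [565.3 217.1  16.3] [565.2 217.3  54.6]
flange 5617 [565.  217.   79.3] 14.846766283360429
bplate 1034 [514.2 425.3  93.5]
bplate 444 [515.4 429.2  93.6] [515.1 428.3  88.3]
floor 878 [516.4 430.7   2.9]
rim top 245 [545.1 -23.6  77. ] [544.8 -23.6  74.4]
```

```bash
python3 - <<'E'
from h import *
np.set_printoptions(suppress=True,precision=2)
o=[np.pi,0,np.pi/2+0.056]
move_gripper(80)
move_to([574.5,-203,170],o); 
line_to([574.5,-203,73],o,rate=120)
print(get_force(),get_position())
move_gripper(20,55); print('open',get_opening())
f0=get_force(); line_to([574.5,-203,90],rate=80); pause(.2); print(f0,get_force(),get_opening())
line_to([574.5,-203,225],rate=180)
print(get_t())
cloud('scene','s1'); cloud('wrist','w3')
im=cv2.imread('pics/s1.png')[130:290,150:350]; cv2.imwrite('pics/s1b.png',cv2.resize(im,None,fx=3,fy=3,interpolation=cv2.INTER_CUBIC))
E
```

```text
[-0.18 -0.23  0.58] [ 575.29 -203.34   73.96]
open 33.720858406002584
[ 0.42 -0.27 -0.26] [ 0.48  0.36 -4.3 ] 33.89545232906939
8.7167
```

View pics/s1b.png

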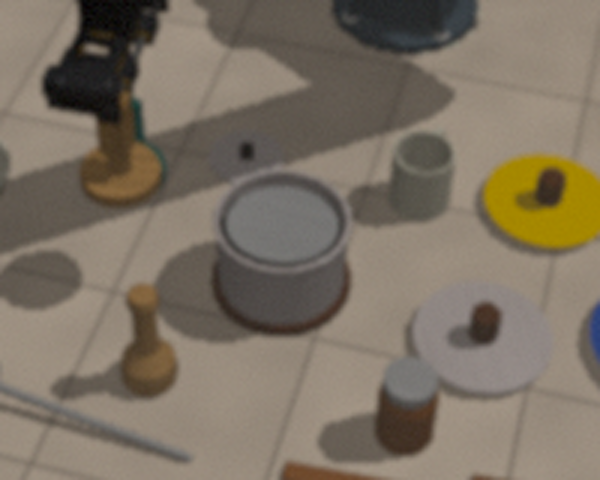

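The tamper hangs upright in the jaws, with its foot at (122,170) in the crop. Next I press.

```bash
python3 - <<'E'
from h import *
np.set_printoptions(suppress=True,precision=2)
X,Y=544.4,-25
line_to([X,Y,225],rate=200); pause(.2)
f0=get_force()[2]
line_to([X,Y,188],rate=100)
z=188
while z>138:
    z-= 4 if z>152 else 1
    line_to([X,Y,z],rate=40)
    f=get_force(); p=get_position()
    print(z,p[2].round(1),(f[2]-f0).round(1),f[:2],get_ft_torque(),round(get_opening(),1))
    if f[2]-f0>32: break
pause(.3); print(get_force(),get_position(),get_t())
E
```

```text
184 184.3 -0.7 [0.37 0.34] [-0.06  0.03  0.02] 33.6
180 180.0 0.3 [0.35 0.58] [-0.05  0.03  0.02] 33.7
176 175.9 0.6 [0.06 0.51] [-0.13 -0.11 -0.04] 33.6
172 171.8 0.7 [0.14 0.49] [-0.1  -0.1  -0.03] 33.5
168 167.7 1.4 [ 1.03 -0.01] [-0.15 -0.14  0.02] 33.7
164 163.7 1.9 [ 0.12 -0.22] [-0.1  -0.11  0.02] 33.6
160 159.6 1.2 [ 0.89 -0.09] [-0.12 -0.17 -0.04] 33.2
156 155.6 1.4 [ 0.76 -0.1 ] [-0.11 -0.21  0.01] 33.8
152 151.7 1.8 [ 0.73 -1.19] [-0.11 -0.2  -0.04] 33.2
151 151.0 3.9 [ 1.34 -0.3 ] [-0.09 -0.11 -0.03] 33.3
150 150.1 5.7 [-0.05 -0.58] [-0.08 -0.05 -0.04] 33.5
149 149.1 6.6 [1.11 0.24] [-0.07 -0.01 -0.05] 33.7
148 148.0 6.7 [0.64 0.13] [-0.05 -0.07 -0.02] 33.3
147 146.9 5.7 [ 0.04 -0.21] [-0.06 -0.16 -0.01] 33.4
146 146.7 11.5 [-0.44 -0.02] [-0.01  0.2  -0.03] 33.3
145 146.6 14.8 [-1.43 -0.31] [-0.02  0.45  0.01] 33.4
144 146.5 20.9 [-3.08  0.77] [ 0.05  0.81 -0.  ] 33.4
143 146.5 27.3 [-3.16  0.34] [0.13 1.17 0.01] 33.4
142 146.4 31.5 [-4.68  0.35] [ 0.09  1.5  -0.02] 33.8
141 146.3 36.5 [-6.8   1.91] [0.13 1.86 0.01] 33.9
[-5.55  1.05 33.05] [545.15 -25.31 146.31] 15.8833
```

```bash
python3 - <<'E'
from h import *
from m import *
np.set_printoptions(suppress=True,precision=2)
X,Y=544.4,-25
line_to([X,Y,145.5],rate=20);pause(.2);print(get_force(),get_ft_torque(),get_position(),get_eef_rot())
line_to([X,Y,225],rate=120)
line_to([X,Y-190,225],rate=200)
_,_,P=cloud('wrist','w4'); cloud('top','t4');print(get_t())
for nm in('w4','t4'):
    P=np.load(f'pics/{nm}.npz')['P']
    for R in(35,58):
        s,_=sel(P,(544.4,-25),R,55,105)
        A=np.c_[s[:,:2]-[544.4,-25],np.ones(len(s))]; k=np.linalg.lstsq(A,s[:,2],rcond=None)[0]; print('plate',len(s),np.degrees(k[:2]),k[2])
    s,_=sel(P,(545,-25),85,107,117);r=np.hypot(s[:,0]-544.4,s[:,1]+25);s=s[r>66];print(len(s),s[:,2].mean(),hullfit(s))
cv2.imwrite('pics/w4b.png',cv2.resize(cv2.imread('pics/w4.png'),(800,600)))
E
```

```text
[-1.84 -0.23 12.63] [-0.02  0.49 -0.04] [544.59 -25.08 146.6 ] [3.14 0.   1.63]
18.475
plate 2227 [0.16 0.02] 73.73242669099506
plate 5349 [0.14 0.09] 73.7480666943132
1442 111.2682826261528 [544.   -27.32  76.99]
plate 333 [ 0.68 -0.33] 72.77359715153499
plate 927 [ 0.35 -0.05] 72.88994603269356
213 111.03440215325682 [545.15 -23.49  76.94]
```

View pics/w4b.png

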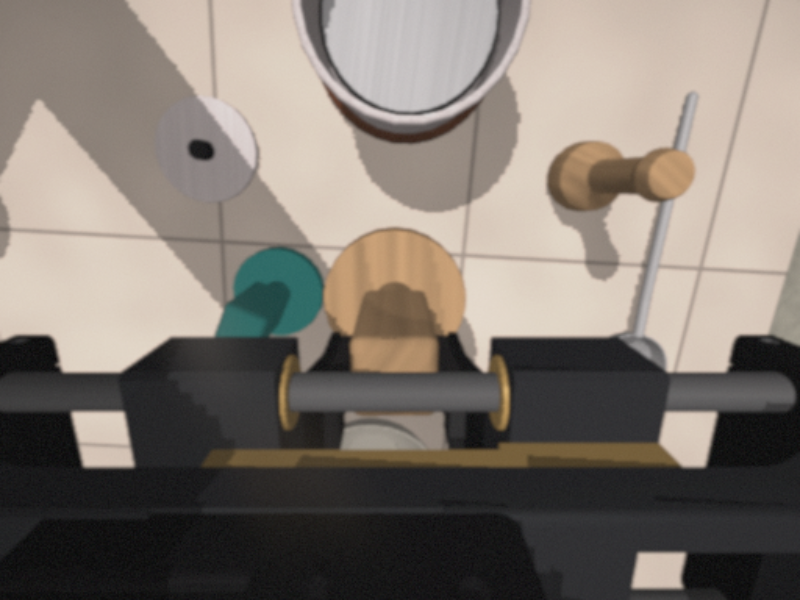

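The inner plate is level to about 0.15° and 37.5–38 mm below the rim, so it is home. In w4 its round face at (410,40) is concentric with the pot. Next is the blue plate.

```bash
python3 - <<'E'
from h import *
from m import *
np.set_printoptions(suppress=True,precision=2)
o=[np.pi,0,np.pi/2]
move_to([525,270,240],o)
_,_,P=cloud('wrist','w5');print(get_t(),get_position())
s,_=sel(P,(515,429),110,13,22); print('bplate',len(s),hullfit(s))
s,_=sel(P,(515,429),62,-2,9); print('floor',len(s),s.mean(0))
cv2.imwrite('pics/w5b.png',cv2.resize(cv2.imread('pics/w5.png'),(800,600)))
E
```

```text
20.2917 [525.68 268.81 239.94]
bplate 2151 [514.2  425.74  93.94]
floor 6103 [515.03 430.93   3.76]
```

View pics/w5b.png

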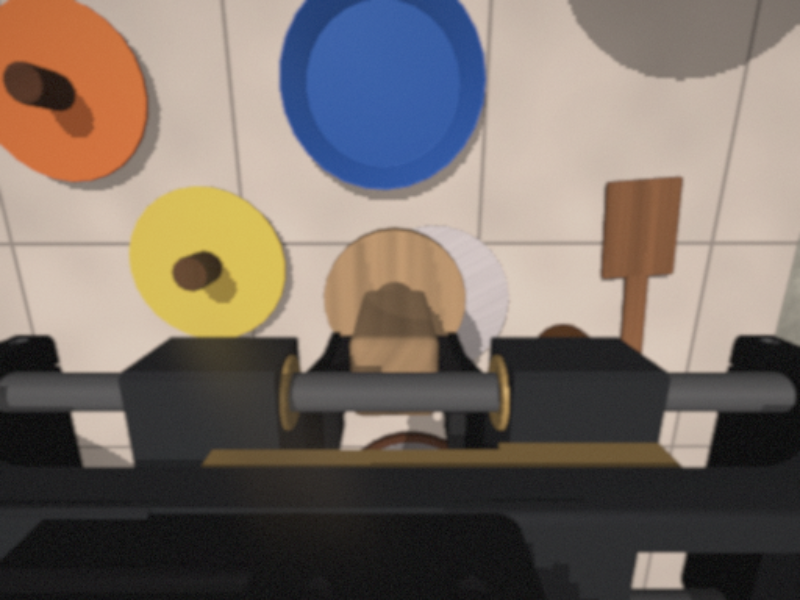

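```bash
python3 - <<'E'
from h import *
from m import *
np.set_printoptions(suppress=True,precision=2)
X,Y=515,428
o=[np.pi,0,np.pi/2]
line_to([X,Y,200],o,rate=200); line_to([X,Y,90],rate=130); pause(.2)
f0=get_force()[2]; z=82
line_to([X,Y,z],rate=40)
while z>74:
    z-=1; line_to([X,Y,z],rate=30); f=get_force()[2]-f0; print(z,f.round(1),get_position()[2].round(1))
    if f>4.5: break
move_gripper(60); print(get_opening(),get_t())
line_to([X,Y,180],rate=150)
line_to([X,Y-150,230],rate=200)
_,_,P=cloud('wrist','w6');_,_,T=cloud('top','t6');print(get_t())
for P in(P,T):
    s,_=sel(P,(515,429),110,13,21); h=cv2.convexHull(s[:,:2].astype(np.float32)).reshape(-1,2);print('bplate',len(s),hullfit(s))
    s,_=sel(P,(515,429),55,22,30); print('foot',len(s),hullfit(s) if len(s)>8 else '')
    s,_=sel(P,(515,429),40,122,136); print('top',len(s),s.mean(0),cv2.minAreaRect(s[:,:2].astype(np.float32)))
cv2.imwrite('pics/w6b.png',cv2.resize(cv2.imread('pics/w6.png'),(800,600)))
E
```

```text
81 0.7 81.0
80 -0.1 80.0
79 0.2 78.9
78 0.2 77.9
77 -0.5 77.0
76 7.1 76.9
60.008570944356286 25.075
26.9583
bplate 2803 [514.2  426.09  93.99]
foot 863 [514.67 425.68  43.47]
top 1241 [514.89 425.53 128.21] ((515.096435546875, 425.8870849609375), (33.235748291015625, 33.455772399902344), 89.43682098388672)
bplate 125 [510.8  448.87  77.69]
foot 13 [549.97 417.44  17.94]
top 13 [521.79 413.82 125.75] ((521.3831176757812, 412.7927551269531), (19.37900161743164, 5.96163272857666), 12.938787460327148)
```

View pics/w6b.png

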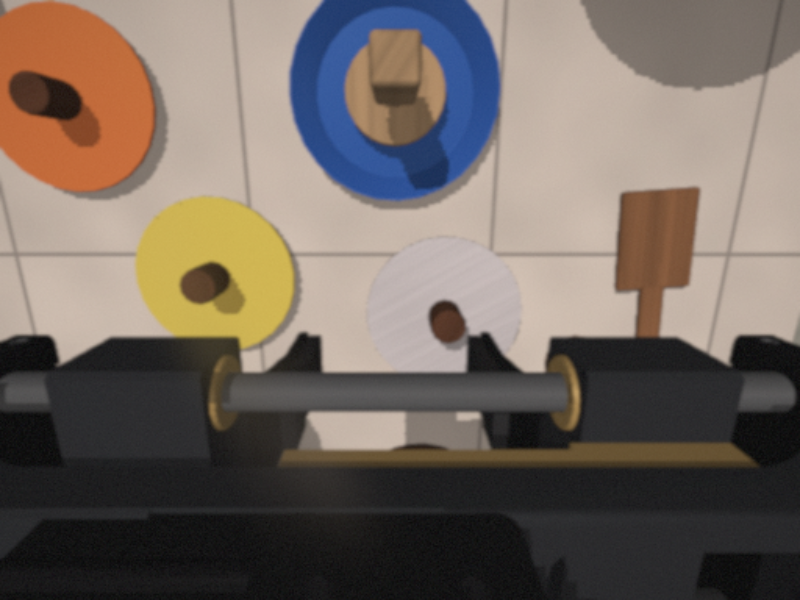

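The tamper stands upright and concentric on the plate, with its foot at (396,90) in w6. The jar is near the gripper body, so I grasp the lid knob with the jaws along y.

```bash
python3 - <<'E'
from h import *
from m import *
np.set_printoptions(suppress=True,precision=2)
X,Y=565.4,219.2
o=[np.pi,0,0]
move_to([X,Y,150],o); line_to([X,Y,70],rate=150); line_to([X,Y,22],rate=70); print(get_force(),get_position())
move_gripper(20,40); print(get_opening())
line_to([X,Y,40],rate=60); pause(.2); print(get_force(),get_opening())
line_to([X,Y,190],rate=200)
X,Y=544.3,-24.5
line_to([X,Y,190],rate=200); line_to([X,Y,150],rate=100);pause(.2);print(get_t(),get_position())
cloud('scene','s7')
im=cv2.imread('pics/s7.png')[130:290,150:350]; cv2.imwrite('pics/s7b.png',cv2.resize(im,None,fx=3,fy=3,interpolation=cv2.INTER_CUBIC))
E
```

```text
[0.42 0.08 0.44] [565.62 219.23  21.99]
20.043016841829992
[-0.3   0.28 -0.77] 19.938040891497945
34.3917 [544.92 -24.56 150.76]
```

View pics/s7b.png

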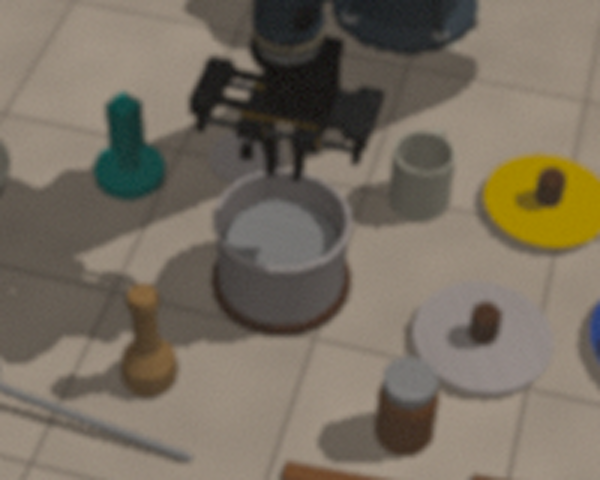

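The gripper closed to 20 mm and the lid is still at (482,335) in the crop: the grasp missed. I go back and look at why.

```bash
python3 - <<'E'
from h import *
from m import *
np.set_printoptions(suppress=True,precision=2)
print(get_eef_rot(),get_opening())
_,_,P=cloud('top','t8')
def rep(P):
    s,_=sel(P,(565,219),110,11,20); print('flange',len(s),hullfit(s),s[:,2].mean())
    s,_=sel(P,(565,219),60,40,62); print('knob',len(s),hullfit(s),s.mean(0))
rep(P)
line_to([565,-20,200],rate=200);move_to([565,60,260],[np.pi,0,np.pi/2])
move_gripper(80)
_,_,P=cloud('wrist','w8');rep(P);print(get_t())
cv2.imwrite('pics/w8b.png',cv2.resize(cv2.imread('pics/w8.png'),(800,600)))
E
```

```text
[ 3.14 -0.    0.  ] 19.824180028078064
flange 1109 [566.48 219.28  78.98] 14.854496961312194
knob 81 [566.11 219.37  16.52] [565.25 218.78  53.38]
flange 8835 [565.14 216.83  79.41] 14.763924548515625
knob 544 [565.15 216.82  16.72] [565.23 215.85  53.89]
37.4333
```

View pics/w8b.png

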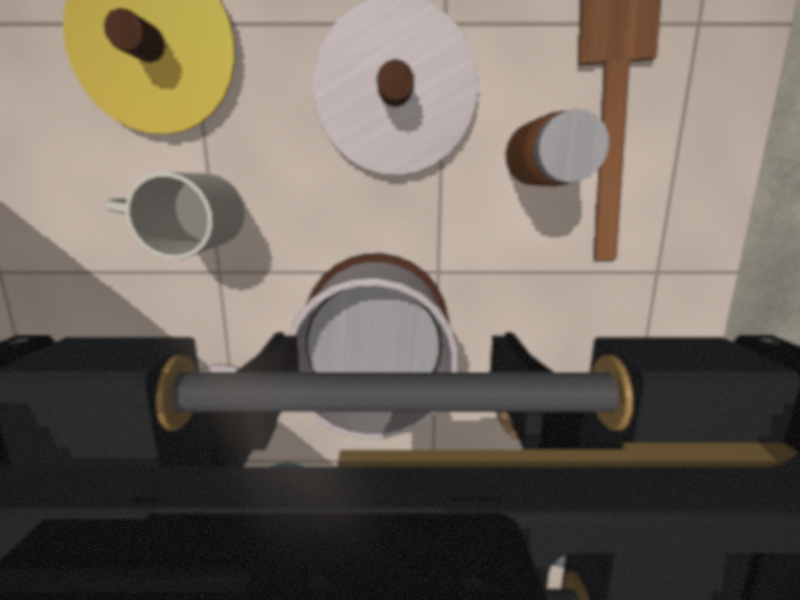

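```bash
python3 - <<'E'
from h import *
from m import *
np.set_printoptions(suppress=True,precision=2)
X,Y=565.4,219.0
o=[np.pi,0,0]
move_gripper(60)
move_to([X,Y,110],o); line_to([X,Y,24],rate=100); print(get_force(),get_position(),get_t())
cloud('scene','s9a')
for g in (45,36,30):
    move_gripper(g,40); print(g,get_opening(),get_force(),get_t())
cloud('scene','s9');cloud('wrist','w9')
a=[cv2.resize(cv2.imread(f'pics/{n}.png')[190:270,250:380],None,fx=4,fy=4,interpolation=cv2.INTER_CUBIC) for n in('s9a','s9')]
cv2.imwrite('pics/s9b.png',cv2.vconcat(a)[:600])
cv2.imwrite('pics/w9b.png',cv2.resize(cv2.imread('pics/w9.png'),(800,600)))
E
```

```text
[ 0.41 -0.24  0.14] [566.02 219.12  24.54] 40.7333
45 45.182579060703375 [-0.11 -0.19 -0.3 ] 41.3917
36 36.008935683853124 [ 0.28 -0.59 -0.72] 41.9
30 30.176407899401806 [0.58 0.33 0.09] 42.3417
```

View pics/s9b.png

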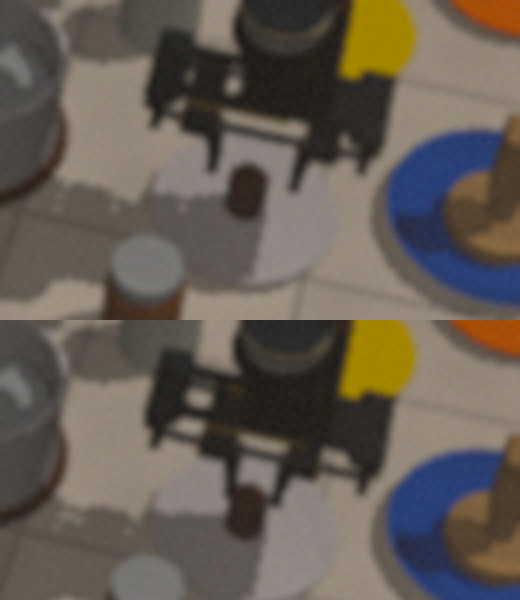

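View pics/w9b.png

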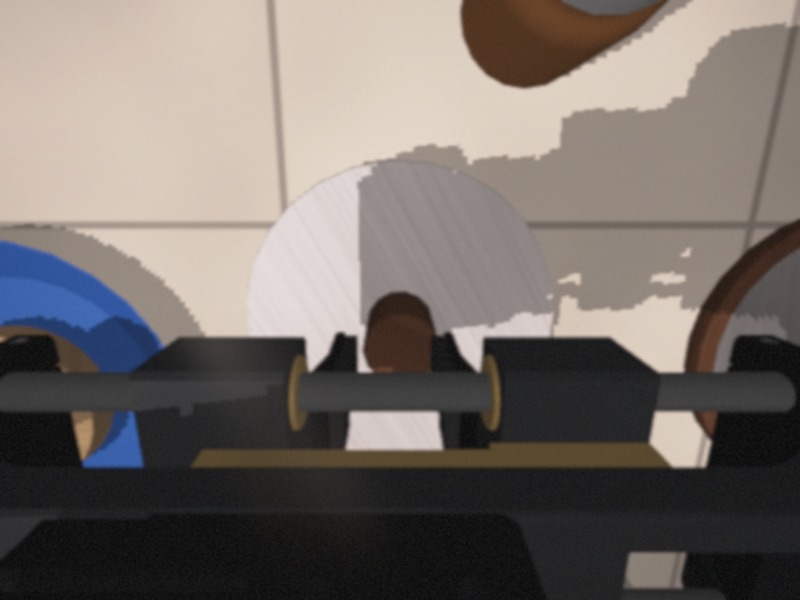

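```bash
python3 - <<'E'
from h import *
from m import *
np.set_printoptions(suppress=True,precision=2)
P=np.load('pics/w9.npz')['P']
s,_=sel(P,(570,219),130,11,20); print('flange',hullfit(s))
s,_=sel(P,(570,219),45,35,60); print('knob',s.min(0),s.max(0),s.mean(0))
c,f=cam('wrist'); p=np.array(get_position());R=Rm(get_eef_rot());print(p,c['eye'],R[:,2])
def pr(x):
    q=Rm(c['attitude']).T@(np.array(x)-c['eye']); return (q[:2]/q[2]*f+[c['cx'],c['cy']])*800/512
print('tcp px',pr(p),'finger tips',pr(p+[0,15,0]),pr(p-[0,15,0]),'grasp',pr(p-19*R[:,2]),'knob top at TCP xy',pr([p[0],p[1],55]), pr([565.4,219,55]))
# scene projection
c,f=cam('scene');
print('scene: tcp',pr(p)/800*512,'knobtop',pr([565.4,219,55])/800*512)
S=np.load('pics/s9.npz')['P']
s,_=sel(S,(565,219),110,11,20);print('scene flange',hullfit(s)); s,_=sel(S,(570,219),45,45,60);print('scene knob',s.mean(0))
E
python3 - <<'E'
import cv2
cv2.imwrite('pics/w9c.png',cv2.resize(cv2.imread('pics/w9.png')[170:310,180:330],None,fx=4,fy=4,interpolation=cv2.INTER_CUBIC))
E
```

```text
flange [599.84 243.54 111.86]
knob [556.   197.6   35.02] [582.99 242.39  59.96] [570.94 218.38  52.88]
[565.42 218.98  24.02] [636.46 220.19 222.03] [ 0.  0. -1.]
tcp px [395.68 327.07] finger tips [365.59 327.07] [425.77 327.08] grasp [395.91 341.23] knob top at TCP xy [396.08 351.63] [396.03 351.67]
scene: tcp [311.32 239.62] knobtop [312.42 233.88]
scene flange [565.68 218.    79.42]
scene knob [568.04 218.51  53.99]
```

View pics/w9c.png

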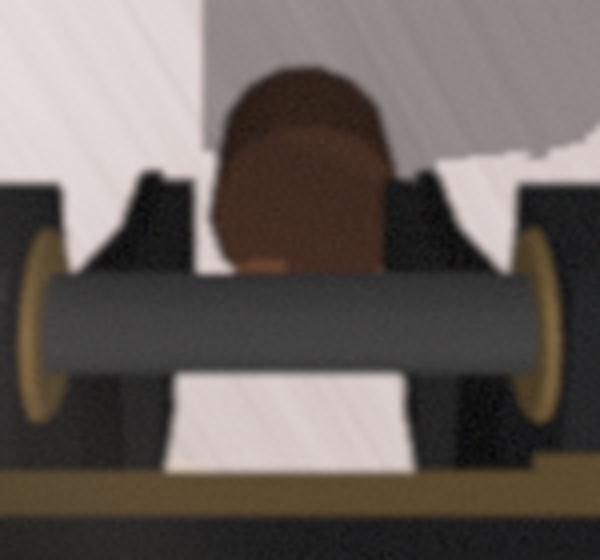

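```bash
python3 - <<'E'
from h import *
from m import *
np.set_printoptions(suppress=True,precision=1,linewidth=150)
for n in('s9a','s9'):
    Z=np.load(f'pics/{n}.npz');S=Z['P'];im=Z['im'].astype(int)
    print(n)
    for r in range(226,246,2):
        print(r,[ (c,*S[r,c].round(0).astype(int),int(im[r,c].sum()/3)) for c in range(300,326,2) if abs(S[r,c,2])>22])
E
python3 - <<'E'
import cv2
a=cv2.imread('pics/s9.png')[200:260,280:350]
cv2.imwrite('pics/s9c.png',cv2.resize(a,None,fx=10,fy=10,interpolation=cv2.INTER_CUBIC))
E
```

```text
s9a
226 [(302, np.int64(576), np.int64(182), np.int64(96), 62), (304, np.int64(576), np.int64(188), np.int64(98), 52), (324, np.int64(598), np.int64(251), np.int64(145), 61)]
228 [(302, np.int64(576), np.int64(183), np.int64(85), 68), (304, np.int64(574), np.int64(189), np.int64(86), 60), (324, np.int64(574), np.int64(252), np.int64(107), 67)]
230 [(302, np.int64(575), np.int64(184), np.int64(74), 65), (304, np.int64(574), np.int64(190), np.int64(76), 85), (310, np.int64(551), np.int64(208), np.int64(54), 108), (312, np.int64(550), np.int64(215), np.int64(56), 103), (324, np.int64(573), np.int64(253), np.int64(96), 54)]
232 [(302, np.int64(575), np.int64(185), np.int64(64), 74), (308, np.int64(562), np.int64(203), np.int64(56), 80), (310, np.int64(560), np.int64(210), np.int64(56), 46), (312, np.int64(557), np.int64(216), np.int64(55), 43), (314, np.int64(558), np.int64(223), np.int64(58), 65), (316, np.int64(553), np.int64(229), np.int64(53), 113), (324, np.int64(573), np.int64(255), np.int64(86), 41)]
234 [(308, np.int64(567), np.int64(205), np.int64(52), 51), (310, np.int64(573), 
[... 3881 characters left out ...]
233), np.int64(44), 87)]
240 [(304, np.int64(574), np.int64(195), np.int64(24), 86), (308, np.int64(578), np.int64(209), np.int64(34), 35), (310, np.int64(579), np.int64(215), np.int64(37), 36), (312, np.int64(581), np.int64(222), np.int64(42), 38), (314, np.int64(582), np.int64(228), np.int64(46), 38), (316, np.int64(564), np.int64(235), np.int64(26), 100)]
242 [(308, np.int64(578), np.int64(210), np.int64(23), 42), (310, np.int64(583), np.int64(217), np.int64(31), 40), (312, np.int64(583), np.int64(223), np.int64(34), 41), (314, np.int64(576), np.int64(230), np.int64(27), 47)]
244 [(310, np.int64(585), np.int64(218), np.int64(25), 54), (312, np.int64(583), np.int64(224), np.int64(23), 56)]
```

View pics/s9c.png

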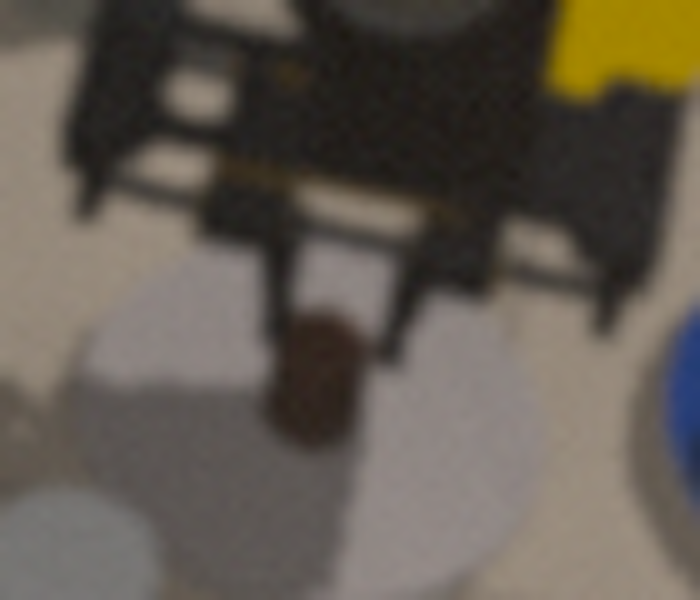

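```bash
python3 - <<'E'
import numpy as np
np.set_printoptions(suppress=True,precision=0,linewidth=150)
P=np.load('pics/w9.npz')['P']
for r in range(206,236,3): print(r,[tuple(P[r,c].round(0).astype(int).tolist()) for c in (212,216,220,224,226,278,282,286,290)])
E
```

```text
206 [(565, 252, 14), (565, 249, 14), (565, 246, 15), (565, 243, 14), (565, 241, 15), (565, 199, 16), (565, 196, 15), (565, 192, 15), (565, 189, 14)]
209 [(563, 252, 16), (562, 249, 15), (563, 246, 15), (562, 243, 14), (563, 241, 15), (563, 199, 15), (562, 196, 15), (563, 192, 16), (562, 189, 14)]
212 [(559, 253, 14), (577, 243, 60), (560, 246, 14), (560, 243, 14), (560, 241, 14), (573, 203, 52), (560, 195, 15), (576, 198, 59), (560, 189, 15)]
215 [(557, 253, 15), (577, 242, 66), (576, 240, 63), (575, 238, 61), (575, 237, 61), (575, 203, 61), (575, 201, 62), (577, 199, 66), (576, 196, 65)]
218 [(576, 244, 69), (577, 242, 71), (575, 240, 67), (575, 237, 67), (575, 236, 66), (575, 204, 67), (575, 202, 67), (577, 200, 71), (576, 197, 70)]
221 [(576, 244, 74), (576, 241, 75), (575, 239, 71), (575, 237, 71), (575, 236, 71), (575, 204, 70), (575, 202, 71), (576, 200, 75), (577, 198, 76)]
224 [(576, 243, 78), (576, 241, 79), (575, 239, 76), (575, 236, 76), (575, 235, 75), (575, 205, 75), (574, 202, 75), (576, 200, 78), (576, 198, 79)]
227 [(577, 242, 84), (576, 240, 83), (575, 238, 80), (575, 236, 81), (572, 235, 74), (574, 205, 79), (575, 203, 81), (575, 201, 81), (576, 199, 84)]
230 [(577, 241, 89), (575, 240, 84), (575, 238, 84), (575, 236, 84), (571, 235, 75), (573, 205, 80), (575, 203, 84), (575, 201, 84), (576, 199, 87)]
233 [(576, 241, 91), (575, 239, 88), (575, 237, 88), (573, 236, 85), (569, 235, 75), (572, 205, 82), (574, 204, 87), (575, 202, 88), (575, 200, 89)]
```

The depth data settles it. With the TCP reported at z=24, the visible fingertips are at z≈60, so the real tips are 36 mm short of the reported TCP. The tamper work was unaffected because it was relative. I now grip the knob 34 mm lower, checking forces.

```bash
python3 - <<'E'
from h import *
from m import *
np.set_printoptions(suppress=True,precision=2)
X,Y=565.4,218.8
move_gripper(60)
line_to([X,Y,24],rate=60)
f0=get_force()[2]
for z in (10,0,-5,-10):
    line_to([X,Y,z],rate=50); f=get_force()[2]-f0; print(z,f,get_position()[2])
    if f>4: break
move_gripper(24,45); print('open',get_opening(),get_force())
_,_,P=cloud('wrist','w10');print(get_t())
print([P[r,216].round(0) for r in(212,215,218)])
line_to([X,Y,z+12],rate=60);pause(.1);print(get_force(),get_opening(),get_t())
cloud('scene','s10')
cv2.imwrite('pics/s10b.png',cv2.resize(cv2.imread('pics/s10.png')[190:270,250:380],None,fx=5,fy=5,interpolation=cv2.INTER_CUBIC))
E
```

```text
10 -0.11590744244539036 9.320404177076218
0 -0.019303003613018635 -0.49574262405530783
-5 -0.43380392269904045 -5.318518317976043
-10 -0.41473859377723155 -10.369887871958028
open 32.70009457992398 [ 0.49 -2.19  0.28]
45.425
[array([576., 243.,  25.]), array([577., 242.,  32.]), array([577., 241.,  37.])]
[-0.38 -1.01 -2.35] 32.94213766625849 45.875
```

View pics/s10b.png

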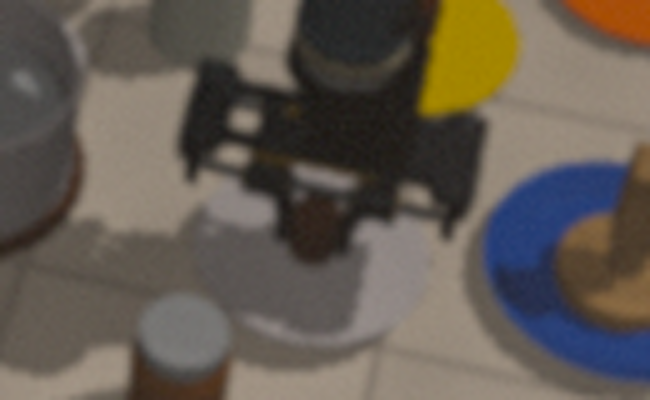

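Gripped: the opening stopped at 32.9 mm, about 2.5 N hangs, and the lid shows a shadow gap at (310,330). Next I seat it.

```bash
python3 - <<'E'
from h import *
from m import *
np.set_printoptions(suppress=True,precision=2)
line_to([565.4,218.8,150],rate=200)
X,Y=544.4,-24.8
line_to([X,Y,150],rate=200); line_to([X,Y,108],rate=100); pause(.2)
f0=get_force()[2]; z=100; line_to([X,Y,z],rate=40)
while z>88:
    z-=1; line_to([X,Y,z],rate=30); f=get_force()-[0,0,f0]; print(z,f,get_position()[2].round(1))
    if f[2]>4: break
print(get_t())
_,_,P=cloud('wrist','w11')
cloud('scene','s11')
s,_=sel(P,(544.4,-24.8),85,105,135); m=np.abs(s[:,2]-np.median(s[:,2]))<4; s=s[m]
A=np.c_[s[:,:2]-[544.4,-25],np.ones(len(s))]; k=np.linalg.lstsq(A,s[:,2],rcond=None)[0]; print('flange',len(s),np.degrees(k[:2]),k[2])
cv2.imwrite('pics/s11b.png',cv2.resize(cv2.imread('pics/s11.png')[150:270,190:330],None,fx=5,fy=5,interpolation=cv2.INTER_CUBIC))
E
```

```text
99 [-0.13 -0.5   1.16] 99.0
98 [-0.3   0.34  1.21] 98.0
97 [ 0.15 -1.07  0.71] 96.9
96 [-0.56  0.22  0.4 ] 95.9
95 [0.44 0.31 0.56] 94.9
94 [-0.75 -0.27  0.06] 93.9
93 [-0.33  0.16 -0.03] 92.9
92 [ 0.53 -0.7   1.53] 92.1
91 [-1.46  0.62  9.25] 92.1
51.5583
flange 22344 [-0.03 -0.04] 116.89561136429165
```

View pics/s11b.png

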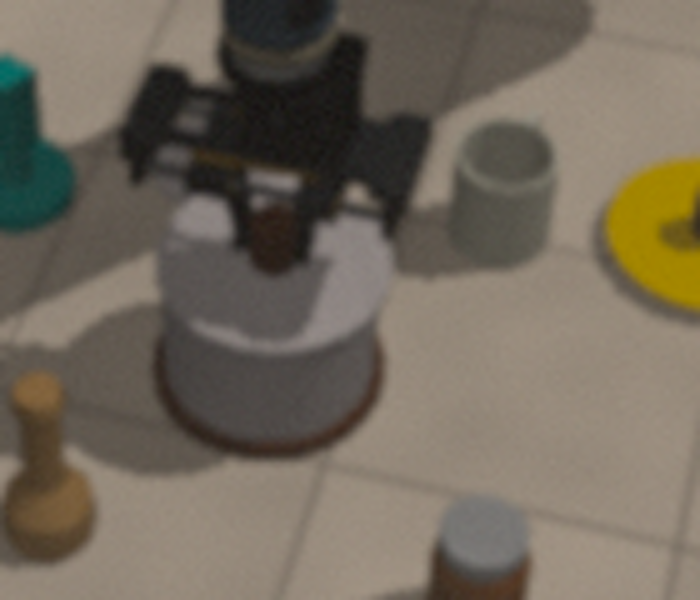

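Seated: the flange is level and its top is at z=116.9, as expected for 112 + 5. Next I release, retreat and check.

```bash
python3 - <<'E'
from h import *
from m import *
np.set_printoptions(suppress=True,precision=2)
X,Y=544.4,-24.8
line_to([X,Y,92],rate=20)
move_gripper(60); line_to([X,Y,170],rate=120); move_to([430,60,300],[np.pi,0,0])
_,_,W=cloud('wrist','w12');_,_,P=cloud('scene','s12');_,_,T=cloud('top','t12');print(get_t())
s,_=sel(W,(544.4,-25),85,105,135); m=np.abs(s[:,2]-np.median(s[:,2]))<4; s=s[m]
A=np.c_[s[:,:2]-[544.4,-25],np.ones(len(s))]; k=np.linalg.lstsq(A,s[:,2],rcond=None)[0]; print('flange',len(s),np.degrees(k[:2]),k[2],hullfit(s))
for Q in(P,):
    s,_=sel(Q,(515,428),40,118,140);print('tamper top',len(s),s.mean(0))
    s,_=sel(Q,(515,428),110,13,21);print('plate',hullfit(s))
for n in('s12','w12'): cv2.imwrite(f'pics/{n}b.png',cv2.resize(cv2.imread(f'pics/{n}.png'),(800,600),interpolation=cv2.INTER_CUBIC))
E
```

```text
54.4167
flange 11310 [ 0.   -0.06] 116.93832516915334 [545.01 -23.05  79.41]
tamper top 110 [518.68 426.5  128.34]
plate [512.06 427.05  94.  ]
```

View pics/s12b.png

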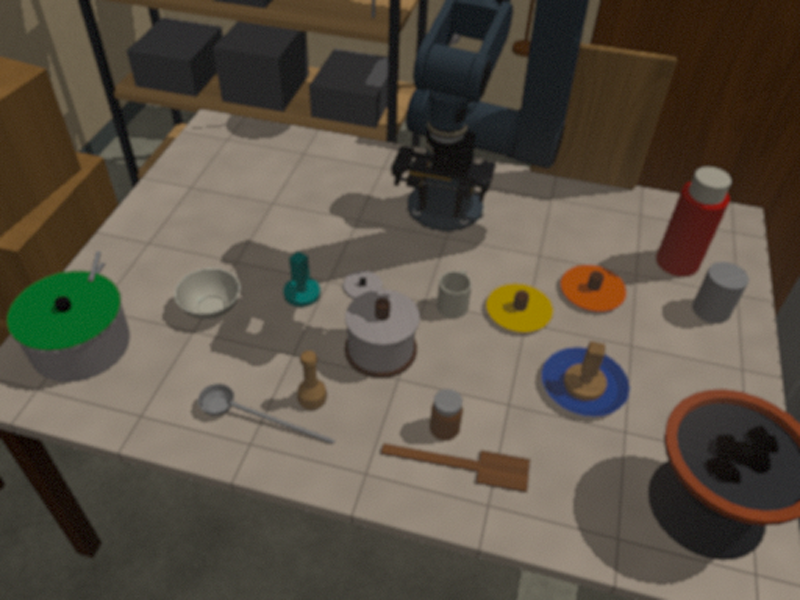

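View pics/w12b.png

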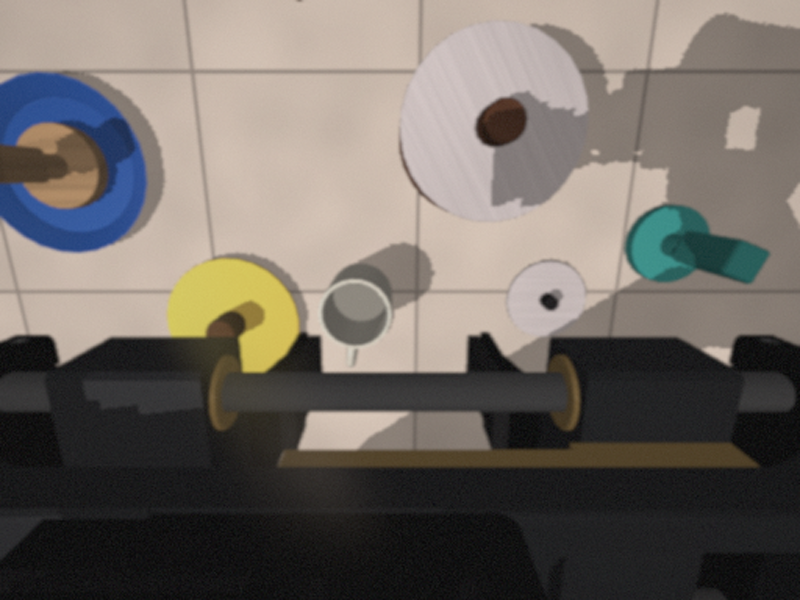

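The views show the lid level on the pot at (382,318), the tamper upright in the middle of the blue plate at (587,372), and the bystanders where they were at the start. I hand in.

```bash
python3 -c "
from bench import *
pause(.3); print(get_force(),get_t()); sign_off()"
```

```text
[-0.33214484 -0.54336021  0.17452475] 54.7167
the job is handed in; nothing more can be done
```

The job is done and handed in at 54.7 s of the 72 s allowed; the sign-off reports no verdict.

- **Pressing:** I pushed the inner plate down with the tamper to its hard stop, at a peak of about 36 N. Afterwards it measured level to about 0.15° in the wrist camera (0.4–0.7° in the coarser top view). It sat about 38 mm below the rim.
- **Tamper:** It stands upright on the blue plate, within about 1 mm of the plate's centre in the wrist view. The final scene-camera fit was rougher: the tamper's top read about 6.6 mm off the plate's centre in x. I did not chase this, because that view sees only part of the top.
- **Lid:** It is seated on the rim, with the flange level within 0.1°, its top at z = 116.9 mm against 117 expected, and centred within 2 mm.
- **Bystanders:** By eye they are where they started; I did not re-measure them.

**Failed check:** My first grasp of the lid closed on air without moving the lid. The wrist depth picture showed the real fingertips about 36 mm short of the reported TCP. I gripped lower and the second grasp held.

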